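# Close a plaster mould with its cover board

## Task

Close the casting mould: take the cover board by its grip block, lay it on top of the mould and slide it gently about until both of its holes drop over the two steel dowels and it lies flat and fully home on the wooden frame, then let go. The dowels were set by hand and are several millimetres off their nominal places, so feel for them; never bear down on them through the cover with more than about 40 newtons, and leave the other things on the bench where they are.

Things in the scene. Friction and masses are not known exactly. Their poses are not given: they have to be found in the camera images.
- mould: Casting mould: dark wooden frame with a shallow white plaster bed, screwed down to the bench. 130 mm along its x, 180 mm along its y, 45 mm high; z up; origin at the centre of its underside. The end rails (at +y and -y) are 34 mm wide and flat; in each stands an upright firm steel dowel, 10 mm in diameter, top 10 mm above the frame's top, its rim just broken (0.6 mm).
- mould_top (a point): Centre of the mould's top, 45 mm above the bench, axes as the mould. Nominally the dowels stand at x = 0, y = +72 and -72 mm from here. In truth the pair is set off from there, both by the same amount, by up to 8 mm either way along x and up to 8 mm along y (spacing still 144 mm, no twist); no reading gives this offset.
- cover_grip (a point): Centre of the grip block of the loose cover, axes as the cover, z up. The wooden block stands in the middle of the board: 24 mm along x (the width to grasp), 80 mm along y, 44 mm high. This point is 30 mm above the board's underside, 22 mm above its upper face. Home on the frame it is 30 mm above mould_top; riding on the dowel tops, 40 mm.
- cover_under (a point): Centre of the cover's underside, axes as the cover. The cover is a pale wooden board, 110 mm along x, 176 mm along y, 8 mm thick, 0.2 to 0.45 kg, with two round 12 mm through holes at x = 0, y = +72 and -72 mm. It starts flat on the bench and fits either way round (half a turn about z is the same).
- bottle: Bystander: white plastic bottle with a grey cap, 60 mm diameter, 170 mm high, origin at the centre of its underside.
- cup: Bystander: grey plastic mixing cup, 90 mm across, 100 mm high, origin at the centre of its underside.
- spatula: Bystander: spatula lying on the bench, handle towards its own -x.
- offcut: Bystander: plywood offcut 140 x 50 x 30 mm, origin at the centre of its underside.
There are look-alikes about, which are no part of the job. There is more than one size of the mould; the one meant has the size given above.

How it is judged (in metres and radians):
On the way:
1. the cover has been lifted and brought over the mould, above its dowels (horizontal distance between cover_grip and mould_top below 0.04 m and z of cover_grip in the frame of mould_top above 0.036 m), for 0.1 s.
At the end, for the whole second after the job is handed in: The cover lies level (within 0.03 rad) and at rest on the mould's frame with both holes over the dowels: the centre of its grip block is 26 to 32.5 mm above mould_top and within 16 mm of it sideways, its long side within 0.08 rad of the mould's (horizontal distance between cover_grip and mould_top below 0.016 m and z of cover_grip in the frame of mould_top between 0.026 and 0.0325 m and angle between the y axis of cover_grip and the y axis of mould_top, either way round below 0.08 rad and angle between cover_grip's own z axis and vertical below 0.03 rad and linear speed of cover below 0.02 m/s); the robot touches nothing.
It fails at once if the cover is pressed on the mould's dowels with more than 40 N while it is not yet home (contact force between cover and mould above 40 N and z of cover_grip in the frame of mould_top above 0.034 m).
It fails at once if a bystander (bottle, cup, spatula, offcut) is moved more than 30 mm (distance of any of bottle, cup, spatula, offcut from where it was at the start of the episode above 0.03 m).
It also fails if it takes over 72 s, if anything falls off the work surface, if the arm or the gripper's body presses on something with over 40 N, if the wrist force passes 120 N, or if a joint passes its speed limit or range.

## Robot

A 7-joint arm with a two-finger parallel gripper is mounted at the origin on the work surface. World frame = base frame: x ahead of the robot, y to its left, z up, the work surface at z = 0. Lengths are in m, angles in degrees, forces in N, time in s.
With the tool pointing down it reaches from about 0.375 to 0.925 m from the base axis. Payload 3.1 kg.
Tool frame: the origin (TCP) lies at the very end of the fingers, on their centre line; the grasp point (between the pads) lies 19 mm behind it; z points along the fingers, y is the line along which they close (so a half turn about z gives the same grasp; the last joint's range is limited). The gripper opens to 85 mm and grips with 20 to 120 N. Pads are 22 mm wide; open, the fingers measure 114 mm over their backs; the gripper's body (76 mm by 85 mm) begins 54 mm behind the grasp point. The pads swing forward as they close: fully open they stand 13 mm farther back than shut.
Start: joints at [62.177, 21.939, 2.515, 91.553, -1.026, 66.532, -2.859], TCP at [0.246, -0.602, 0.231] pointing down, gripper open.
Joint ranges: [-149.38, 149.38], [-23.57, 123.04], [-84.95, 90], [0, 143.3], [-89.99, 269.99], [3.08, 112.72], [-163.45, 163.45]. Speed limits (degrees/s): [159.86, 159.86, 180, 180, 180, 180, 180].

## Interface

Orientations are given as [roll, pitch, yaw] about the fixed x, y, z axes, in that order (R = Rz(yaw) Ry(pitch) Rx(roll)).
In Python, from station import manip gives the robot as it stands.
- The arm moves only by the tool apply_moves, never from a script. Its argument "commands" is one flat list of numbers, 6 for each row, row after row: the shift along the world's x, y, z in mm, then the turn, a rotation vector about the world's x, y, z in rad. A call has 1 to 5 rows; each row is the pose to reach, as a shift and turn from the pose commanded when the call began; what a row does not reach only later rows make up. A row lasts 1/8 s, in which the tool goes at most 62.5 mm and 10.7 degrees, less where a joint would pass 70% of its speed; a pose out of reach is approached as far as the arm can. A call with a gripper value outside its range is refused whole. "claw" is the opening in per cent of the stroke, from 0 (shut) to 100 (fully open), set as the call begins (left out, the last holds). The fingers move at their own pace and stop on an object; the grip force is fixed at half the most. Time passes only in rows, so rows that repeat a pose let the fingers close. It gives the time, the measured TCP pose, the force, the opening and the grip force at its end, in the units of the state.
- manip.get_state(): the state, without advancing time (a new reading comes with each control period).
- manip.read_camera(name): name is "scene" or "top" or "wrist"; returns a dict with "frame" (420x560x3 uint8, red, green, blue), "z_map" (420x560 float32, m along the optical axis (not along the pixel's ray), 0 where there is no reading), "mtx" (3x3 intrinsics, pixels), "R" (3x3) and "t" (3): a world point X has camera coordinates R X + t; the wrist camera has in their place "tool_from_camera" (4x4, takes a point from camera to tool coordinates, whose origin is the TCP and whose axes are the flange's). Camera axes: x right, y down, z forward; pixel columns grow to the right and rows downward; lengths in m; the calibration is good to about 2 mm. The wrist camera is an equidistant fisheye: a pixel r from the principal point sees the ray r / f radians off the axis. A picture is of the moment at which its call begins: read the wrist's pose just before it.
- manip.job_done(): hands the job in; it is judged then, once.
The state is a dict: "time": time; "joint_pos": joint angles; "joint_velocities": joint speeds; "joint_efforts": joint torques, N m; "position": TCP position; "ee_rot": TCP orientation; "wrist_force": force on the tool from outside, world axes, zero at the start; "ft_torque": the same for the moment, N m; "opening": opening from 0.0 (shut) to 1.0 (fully open); "grip_force": force on a finger pad.
Only numpy, scipy, OpenCV 4.12 (cv2) and the standard library are available. Lean on these libraries where they do the work, as an engineer would, in place of code of your own. Each camera call takes 0.05 s, during which the arm holds its last target. There are 200 camera calls.

## Working session

There is one attempt and no reset: what is moved stays moved. The work goes in short steps, Python scripts to look and compute and a tool call to move; the robot and the scene stay as the last step left them, time stands still between calls to the robot, and variables do not carry over. Pictures are saved under pics/ and viewed, at most 10 in all, crops included, and the job is handed in when it is done.

Besides the shell and the picture viewer there is one more tool, called after ">>>" by a JSON object that holds its "op" and its "data". apply_moves: Moves the arm, as the interface text tells. Its arguments: {"type":"object","properties":{"commands":{"type":"array"},"claw":{"type":"number"}},"required":["commands"]}

```bash
mkdir -p pics
cat > h.py <<'E'
import numpy as np, cv2
from station import manip
def cam(n):
    c=manip.read_camera(n); return c
def world(c,u,v,z=None):
    K=c["mtx"]; R=np.array(c["R"]); t=np.array(c["t"])
    d=R.T@np.linalg.solve(K,[u,v,1.0]); o=-R.T@t
    if z is not None: return o+d*(z-o[2])/d[2]
    return o+d*c["z_map"][int(round(v)),int(round(u))]
def save(c,n): cv2.imwrite(f"pics/{n}.png",c["frame"][:,:,::-1])
E
python3 - <<'E'
from h import *
import pickle
for n in("top","scene"):
    c=cam(n); save(c,n+"1"); pickle.dump(c,open(n+".pkl","wb"))
s=manip.get_state(); print(s)
E
```

```text
{'time': 0.1, 'joint_pos': array([62.17692867, 21.98819997,  2.50989334, 91.64108177, -1.02703025,
       66.53070705, -2.85732372]), 'joint_velocities': array([ 0.03731388, -0.10504749,  0.0331059 , -0.19694632, -0.00353864,
        0.04141292,  0.04618465]), 'joint_efforts': array([ 2.98078834e-03, -4.34728289e+01,  1.02941707e+00, -2.50454378e+01,
        1.08559651e-02,  5.48643846e-03,  1.51725101e-05]), 'position': array([ 0.24549955, -0.60092589,  0.22999367]), 'ee_rot': array([-1.79862555e+02,  5.26773672e-03,  2.22269015e+01]), 'wrist_force': array([-0.00143704, -0.22908625, -0.49878749]), 'ft_torque': array([ 0.03153045, -0.04474484,  0.04266474]), 'grip_force': 0.0, 'opening': 1.0044432334427993}
```

View pics/top1.png

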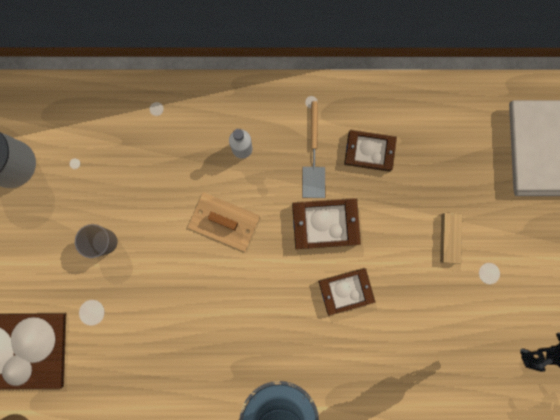

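View pics/scene1.png

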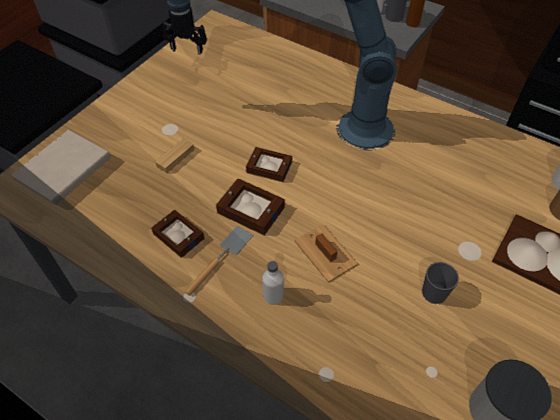

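The top view shows the cover at (223,222). There are three framed moulds at (326,224), (370,150) and (346,292), and a much larger one at the lower left, (20,350). I'll measure them in an enlarged crop.

Run:
```python
from h import *
import pickle
c=pickle.load(open("top.pkl","rb"))
f=c["frame"][180:270,180:380][:,:,::-1]
cv2.imwrite("pics/crop1.png",cv2.resize(f,None,fx=4,fy=4,interpolation=cv2.INTER_CUBIC))
for n,(u,v) in dict(mid=(326,224),s1=(370,150),s2=(346,292),cov=(223,222),bot=(239,135),cup=(96,241),off=(452,238),tray=(20,330)).items(): print(n,world(c,u,v).round(3))
# frame sizes: dark pixels
for n,(u,v) in dict(mid=(326,224),s1=(370,150),s2=(346,292)).items():
    w=45; y0,x0=v-w,u-w
    g=c["frame"][y0:v+w,x0:u+w].astype(int)
    m=((g.max(2)<85)).astype(np.uint8)
    cs,_=cv2.findContours(m,cv2.RETR_EXTERNAL,cv2.CHAIN_APPROX_NONE)
    cs=[k for k in cs if cv2.pointPolygonTest(cv2.convexHull(k),(w,w),False)>0]
    k=max(cs,key=cv2.contourArea); b=cv2.boxPoints(cv2.minAreaRect(k))+[x0,y0]
    P=np.array([world(c,*p,z=.045) for p in b]); print(n,b.round(1).tolist(),[np.linalg.norm(P[i]-P[i-1]).round(3) for i in(1,2)],P.mean(0).round(4))
```

```text
mid [ 0.539 -0.134  0.032]
s1 [ 0.75  -0.263  0.024]
s2 [ 0.351 -0.187  0.022]
cov [0.545 0.151 0.052]
bot [0.757 0.099 0.17 ]
cup [0.497 0.511 0.006]
off [ 0.498 -0.486  0.029]
tray [0.258 0.696 0.038]
mid [[303.8, 202.6], [353.5, 199.2], [356.6, 244.4], [306.9, 247.8]] [np.float64(0.139), np.float64(0.125)] [ 0.5398 -0.1439  0.045 ]
s1 [[343.2, 164.6], [348.1, 130.4], [395.8, 137.3], [390.9, 171.4]] [np.float64(0.098), np.float64(0.136)] [ 0.7427 -0.2575  0.045 ]Traceback (most recent call last):
  File "<stdin>", line 14, in <module>
ValueError: max() iterable argument is empty
```

View pics/crop1.png

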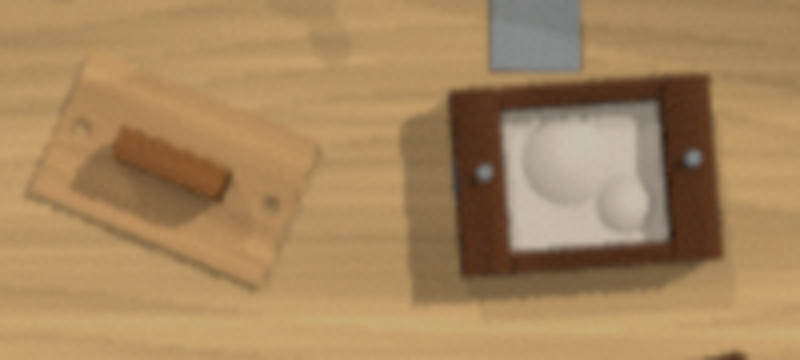

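The pair of candidates that matter is cover (crop 173,171) and mould (crop 586,175). I'll check the mould's size from its corners, and the poses of both.

Run:
```python
from h import *
import pickle
c=pickle.load(open("top.pkl","rb"))
W=lambda p,z:world(c,p[0]/4+180-.375,p[1]/4+180-.375,z)
def box(q,z):
    P=np.array([W(p,z) for p in q]); a=(P[1]+P[2]-P[0]-P[3])/2; b=(P[0]+P[1]-P[2]-P[3])/2
    print("ctr",P.mean(0).round(4),"long",np.linalg.norm(a).round(4),"short",np.linalg.norm(b).round(4),"dir",np.degrees(np.arctan2(a[1],a[0])).round(2),np.degrees(np.arctan2(b[1],b[0])).round(2))
box([(450,92),(710,75),(721,257),(462,275)],.045)
box([(88,50),(320,150),(258,292),(28,192)],.008)
for p in[(484,172),(692,157)]: print("dowel",W(p,.055).round(4))
for p in[(82,127),(271,203)]: print("hole",W(p,.006).round(4))
B=[(124,126),(232,174),(222,202),(114,156)]
box(B,.052)
# small ones rough
for n,q in dict(s1=[(349,130),(397,137),(391,172),(344,166)],s2=[(319,281),(367,269),(375,301),(328,315)]).items():
    P=np.array([world(c,*p,z=.04) for p in q]);print(n,np.linalg.norm(P[0]-P[1]).round(3),np.linalg.norm(P[1]-P[2]).round(3))
```

```text
ctr [ 0.5404 -0.1325  0.045 ] long 0.1798 short 0.1263 dir -86.48 2.7
ctr [0.5472 0.1552 0.008 ] long 0.1782 short 0.109 dir -113.73 -23.03
dowel [ 0.5418 -0.0615  0.055 ]
dowel [ 0.5513 -0.2043  0.055 ]
hole [0.5787 0.2202 0.006 ]
hole [0.524  0.0864 0.006 ]
ctr [0.5484 0.1511 0.052 ] long 0.0807 short 0.021 dir -113.85 -18.78
s1 0.137 0.102
s2 0.136 0.089
```

The mould meant is the middle one: it measures 180 x 126 mm, against 137 x 90–100 mm for the two small ones, and the tray is far bigger. I'll pass over the mould for a wrist look, then go to the cover.

>>> {"op": "apply_moves", "data": {"commands": [33,52,2,0,0,0.15,66,104,4,0,0,0.3,99,156,6,0,0,0.45,132,208,8,0,0,0.6,165,260,10,0,0,0.78]}}

```text
time: 0.72
position: [0.4113, -0.3397, 0.241]
ee_rot: [-180.0, 0.0, 67.2]
wrist_force: [1.6, -0.3, -0.2]
opening: 0.998
grip_force: 0.0
```

>>> {"op": "apply_moves", "data": {"commands": [33,52,2,0,0,0,66,104,4,0,0,0,99,156,6,0,0,0,135,208,8,0,0,0,135,208,8,0,0,0]}}

```text
time: 1.35
position: [0.5485, -0.1256, 0.2495]
ee_rot: [180.0, -0.3, 67.6]
wrist_force: [-0.0, -0.2, 0.3]
opening: 0.998
grip_force: 0.0
```

```bash
cat >> h.py <<'E'
from scipy.spatial.transform import Rotation as Rot
def wworld(c,s,u,v,z):
    K=c["mtx"]; x=np.array([(u-K[0,2])/K[0,0],(v-K[1,2])/K[1,1]]); r=np.hypot(*x)
    d=np.r_[np.sin(r)*x/max(r,1e-9),np.cos(r)]
    T=np.eye(4); T[:3,:3]=Rot.from_euler("xyz",s["ee_rot"],degrees=True).as_matrix(); T[:3,3]=s["position"]
    T=T@c["tool_from_camera"]; d=T[:3,:3]@d; o=T[:3,3]
    return o+d*(z-o[2])/d[2]
E
python3 - <<'E'
from h import *
import pickle
s=manip.get_state();c=cam("wrist");save(c,"w1");pickle.dump((c,s),open("w1.pkl","wb"))
print(s["position"],s["ee_rot"],s["joint_pos"],s["joint_velocities"].max(),c["mtx"],c["tool_from_camera"])
E
```

```text
[ 0.54851933 -0.1255969   0.24947459] [179.98682652  -0.25384322  67.62883823] [ 29.33843614  13.22955672 -23.45090418 101.67758433   5.45110327
  66.16514166 -18.12720808] 5.332529981366923 [[325.1922621    0.         273.21475979]
 [  0.         325.1922621  208.41587695]
 [  0.           0.           1.        ]] [[ 9.10571699e-04 -9.56497738e-01 -2.91738322e-01  7.41881920e-02]
 [ 9.99999408e-01  6.96998045e-04  8.36002979e-04 -3.68091031e-04]
 [-5.96293918e-04 -2.91738911e-01  9.56497806e-01 -1.42821414e-01]
 [ 0.00000000e+00  0.00000000e+00  0.00000000e+00  1.00000000e+00]]
```

View pics/w1.png

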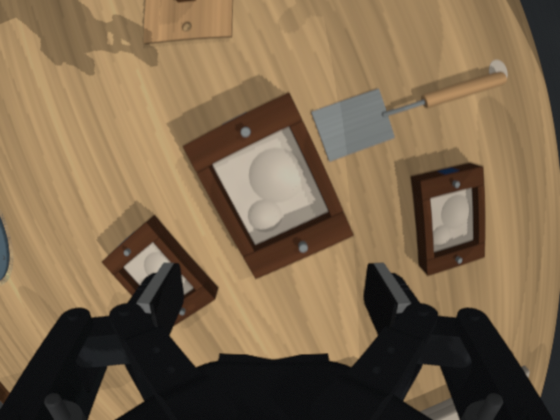

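The wrist view shows the mould, with dowel tops near (245,131) and (303,246) and corners near (183,148), (291,93), (353,235) and (257,278). An enlarged crop will give better readings.

Run:
```python
from h import *
import pickle
c,s=pickle.load(open("w1.pkl","rb"))
cv2.imwrite("pics/w1c.png",cv2.resize(c["frame"][85:285,175:365][:,:,::-1],None,fx=3,fy=3,interpolation=cv2.INTER_CUBIC))
```

```text
(no output)
```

View pics/w1c.png

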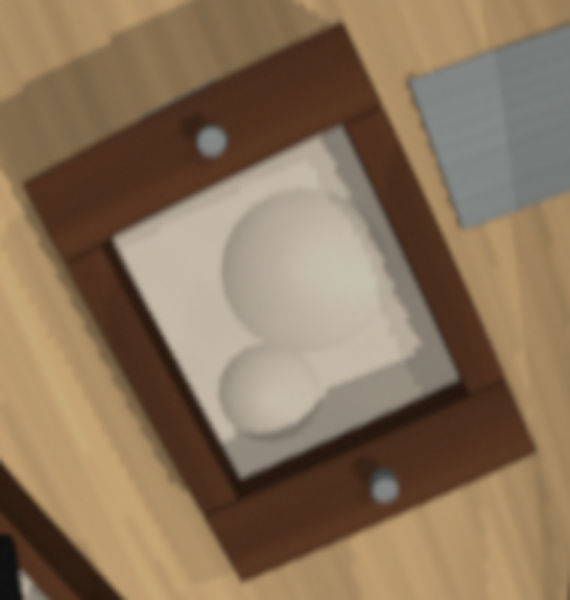

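Run:
```python
from h import *
import pickle
c,s=pickle.load(open("w1.pkl","rb"))
W=lambda p,z:wworld(c,s,p[0]/3+175-.33,p[1]/3+85-.33,z)
P=np.array([W(p,.045) for p in[(25,184),(342,24),(535,450),(243,579)]])
a=(P[0]+P[1]-P[2]-P[3])/2;b=(P[1]+P[2]-P[0]-P[3])/2
ang=lambda v:np.degrees(np.arctan2(v[1],v[0])).round(2)
print(P.mean(0),np.linalg.norm(a),np.linalg.norm(b),ang(a),ang(b))
D=np.array([W(p,.055) for p in[(212,141),(385,488)]]);d=D[0]-D[1];print(D,D.mean(0),np.linalg.norm(d),ang(d))
```

```text
[ 0.54181943 -0.13495877  0.045     ] 0.1768153766738258 0.12756095808400708 93.62 3.49
[[ 0.5427103  -0.06380661  0.055     ]
 [ 0.55165453 -0.20672053  0.055     ]] [ 0.54718241 -0.13526357  0.055     ] 0.14319353325865442 93.58
```

>>> {"op": "apply_moves", "data": {"commands": [0,56,0,0,0,0,0,112,0,0,0,0,0,168,0,0,0,0,0,224,0,0,0,0,0,224,0,0,0,0]}}

```text
time: 2.02
position: [0.5445, 0.0954, 0.2493]
ee_rot: [-179.9, -0.1, 67.4]
wrist_force: [0.6, 0.2, 0.8]
opening: 0.999
grip_force: 0.0
```

Run:
```python
from h import *
import pickle
s=manip.get_state();c=cam("wrist");save(c,"w2");pickle.dump((c,s),open("w2.pkl","wb"))
print(s["position"],s["ee_rot"])
```

```text
[0.54450507 0.09544629 0.24928215] [-1.79922991e+02 -1.13131672e-01  6.73932741e+01]
```

View pics/w2.png

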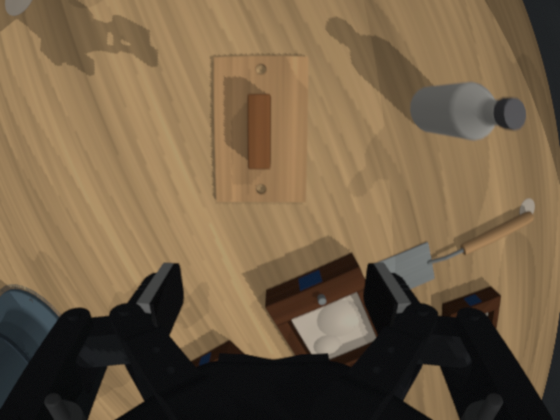

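The cover is nearly square to the camera: holes at (261,69) and (261,189), block top from about (248,94) to (271,169), board corners (212,57), (308,57), (305,202) and (216,201).

Run:
```python
from h import *
import pickle
c,s=pickle.load(open("w2.pkl","rb"))
ang=lambda v:np.degrees(np.arctan2(v[1],v[0])).round(2)
def q(n,pts,z):
    P=np.array([wworld(c,s,*p,z) for p in pts]);
    if len(P)==2: d=P[0]-P[1]; print(n,P.mean(0),np.linalg.norm(d),ang(d))
    else:
        a=(P[0]+P[1]-P[2]-P[3])/2;b=(P[1]+P[2]-P[0]-P[3])/2;print(n,P.mean(0),np.linalg.norm(a),np.linalg.norm(b),ang(a),ang(b))
q("holes",[(261,69),(261,189)],.008)
q("board",[(212,57),(308,57),(305,202),(216,201)],.008)
q("block",[(247.5,94),(271,94),(270.5,168.5),(247.5,168.5)],.052)
```

```text
holes [0.55151829 0.15111916 0.008     ] 0.14386405186390064 67.16
board [0.55036956 0.15166325 0.008     ] 0.17541488834081917 0.11101901860231435 67.36 -23.27
block [0.55143694 0.15146457 0.052     ] 0.07863238962307229 0.024298725295783925 66.92 -22.94
```

The cover centre is (0.551, 0.151), long axis at 67.2°. That already matches the gripper yaw. Next I go above it and start down.

>>> {"op": "apply_moves", "data": {"commands": [5,50,-30,0,0,0,5,60,-80,0,0,0,5,60,-130,0,0,0,5,60,-150,0,0,0,5,60,-150,0,0,0]}}

```text
time: 2.7
position: [0.5502, 0.1474, 0.0978]
ee_rot: [-179.9, 0.2, 66.7]
wrist_force: [0.6, -0.7, 0.2]
opening: 1.001
grip_force: 0.0
```

>>> {"op": "apply_moves", "data": {"commands": [0,0,0,0,0,0,0,0,0,0,0,0]}}

```text
time: 2.95
position: [0.5528, 0.1505, 0.1016]
ee_rot: [179.8, -0.1, 66.9]
wrist_force: [-0.5, 0.0, -0.6]
opening: 0.999
grip_force: 0.0
```

>>> {"op": "apply_moves", "data": {"commands": [0,1,-45,0,0,0,0,1,-75,0,0,0,0,1,-83,0,0,0,0,1,-83,0,0,0,0,1,-83,0,0,0]}}

```text
time: 3.58
position: [0.5525, 0.1519, 0.0181]
ee_rot: [179.8, -0.1, 66.9]
wrist_force: [-0.5, 0.8, 0.7]
opening: 1.002
grip_force: 0.0
```

>>> {"op": "apply_moves", "data": {"commands": [0,0,0,0,0,0,0,0,0,0,0,0,0,0,0,0,0,0,0,0,0,0,0,0,0,0,0,0,0,0], "claw": 0}}

```text
time: 4.2
position: [0.5511, 0.1515, 0.0166]
ee_rot: [180.0, -0.0, 66.9]
wrist_force: [0.2, 0.9, 1.8]
opening: 0.27
grip_force: 60.9
```

>>> {"op": "apply_moves", "data": {"commands": [0,0,0,0,0,0,0,0,0,0,0,0,0,0,0,0,0,0,0,0,0,0,0,0]}}

```text
time: 4.7
position: [0.551, 0.1514, 0.0166]
ee_rot: [180.0, -0.0, 66.9]
wrist_force: [-0.6, 0.2, 5.1]
opening: 0.273
grip_force: 61.1
```

Gripped: opening 23 mm, pad force 61 N. Lift, then carry to the mould while turning.

>>> {"op": "apply_moves", "data": {"commands": [0,0,15,0,0,0,0,0,40,0,0,0,0,0,70,0,0,0,0,0,95,0,0,0,0,0,100,0,0,0]}}

```text
time: 5.32
position: [0.5515, 0.1514, 0.1176]
ee_rot: [179.9, -0.1, 66.9]
wrist_force: [-0.2, -0.3, -3.8]
opening: 0.273
grip_force: 60.2
```

>>> {"op": "apply_moves", "data": {"commands": [-1,-25,0,0,0,0.05,-1,-60,0,0,0,0.12,-2,-95,0,0,0,0.19,-2,-130,0,0,0,0.26,-3,-165,0,0,0,0.33]}}

```text
time: 5.95
position: [0.5461, -0.0151, 0.1145]
ee_rot: [-179.8, 0.0, 86.0]
wrist_force: [1.1, 0.5, -4.0]
opening: 0.275
grip_force: 60.0
```

>>> {"op": "apply_moves", "data": {"commands": [-1,-35,0,0,0,0.07,-1,-70,0,0,0,0.13,-1,-100,0,0,0,0.13,-1,-122,0,0,0,0.13,-1,-122,0,0,0,0.13]}}

```text
time: 6.58
position: [0.5449, -0.1387, 0.1145]
ee_rot: [-179.8, 0.0, 93.0]
wrist_force: [-0.8, 0.9, -3.8]
opening: 0.273
grip_force: 60.0
```

>>> {"op": "apply_moves", "data": {"commands": [0,0,0,0,0,0,0,0,0,0,0,0,0,0,0,0,0,0,0,0,0,0,0,0]}}

```text
time: 7.08
position: [0.5469, -0.135, 0.1164]
ee_rot: [180.0, -0.0, 93.3]
wrist_force: [0.3, -0.4, -4.0]
opening: 0.272
grip_force: 60.0
```

Run:
```python
from h import *
import pickle
s=manip.get_state();c=cam("wrist");save(c,"w3");pickle.dump((c,s),open("w3.pkl","wb"))
print({k:s[k] for k in("time","position","ee_rot","wrist_force","ft_torque","opening")})
```

```text
{'time': 7.075, 'position': array([ 0.54693871, -0.13501415,  0.11635583]), 'ee_rot': array([ 1.79992205e+02, -5.28026953e-03,  9.33330321e+01]), 'wrist_force': array([ 0.3084832 , -0.44104224, -4.02908517]), 'ft_torque': array([ 0.03884946,  0.0392829 , -0.02760184]), 'opening': 0.2721731976890813}
```

View pics/w3.png

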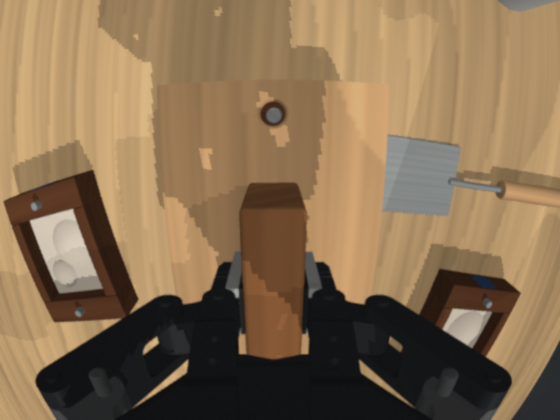

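Through the far hole, at (272,113), the dowel top shows nearly centred at (274,115), and the board hangs level. I'll work out the remaining offset.

Run:
```python
from h import *
import pickle
c,s=pickle.load(open("w3.pkl","rb"))
cv2.imwrite("pics/w3c.png",cv2.resize(c["frame"][90:140,245:305][:,:,::-1],None,fx=10,fy=10,interpolation=cv2.INTER_CUBIC))
print("hole",wworld(c,s,272.5,113,.1078),"dowel",wworld(c,s,274,115.5,.055), "per px",wworld(c,s,275,115.5,.055)-wworld(c,s,274,115.5,.055),wworld(c,s,274,116.5,.055)-wworld(c,s,274,115.5,.055))
d=np.radians(93.58); print("expect hole",s["position"][:2]+.072*np.array([np.cos(d),np.sin(d)]))
```

```text
hole [ 0.54199253 -0.0612505   0.1078    ] dowel [ 0.54293543 -0.06291366  0.055     ] per px [6.18315628e-04 3.70352362e-05 0.00000000e+00] [ 3.72397465e-05 -6.26873565e-04  0.00000000e+00]
expect hole [ 0.54244288 -0.06315466]
```

View pics/w3c.png

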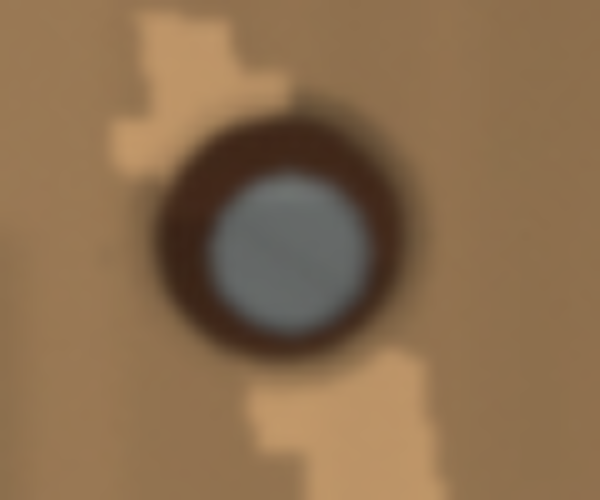

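The dowel sits about 0.5 mm +x and 1 mm -y of the hole centre. I'll lower to just above the tops and look again.

>>> {"op": "apply_moves", "data": {"commands": [0.5,-1,-15,0,0,0,0.5,-1,-30,0,0,0,0.5,-1,-39,0,0,0,0.5,-1,-39,0,0,0,0.5,-1,-39,0,0,0]}}

```text
time: 7.75
position: [0.5477, -0.1366, 0.0774]
ee_rot: [180.0, -0.0, 93.3]
wrist_force: [0.2, 0.4, -3.9]
opening: 0.272
grip_force: 60.0
```

>>> {"op": "apply_moves", "data": {"commands": [0,0,0,0,0,0,0,0,0,0,0,0,0,0,0,0,0,0,0,0,0,0,0,0]}}

```text
time: 8.25
position: [0.5474, -0.1368, 0.0774]
ee_rot: [180.0, 0.0, 93.3]
wrist_force: [-0.2, -0.1, -4.6]
opening: 0.274
grip_force: 60.0
```

Run:
```python
from h import *
import pickle
s=manip.get_state();c=cam("wrist");pickle.dump((c,s),open("w4.pkl","wb"))
print({k:s[k] for k in("time","position","ee_rot","wrist_force","ft_torque","opening")})
cv2.imwrite("pics/w4c.png",cv2.resize(c["frame"][90:140,245:305][:,:,::-1],None,fx=10,fy=10,interpolation=cv2.INTER_CUBIC))
```

```text
{'time': 8.25, 'position': array([ 0.54741293, -0.13677186,  0.07742922]), 'ee_rot': array([1.79984047e+02, 5.79912431e-03, 9.32647637e+01]), 'wrist_force': array([-0.23969716, -0.10962165, -4.61307304]), 'ft_torque': array([-0.05013054,  0.04681509,  0.05919498]), 'opening': 0.27395173770574227}
```

View pics/w4c.png

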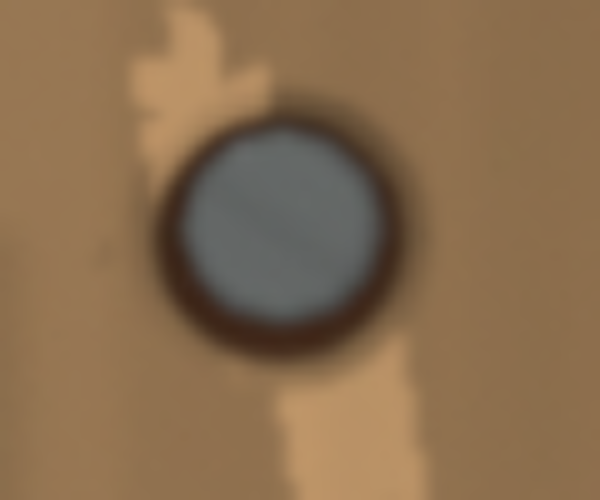

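Run:
```python
from h import *
import pickle
c,s=pickle.load(open("w4.pkl","rb"))
f=lambda u,v,z:wworld(c,s,u/10+245-.45,v/10+90-.45,z)
h=f(281,238,s["position"][2]-.0166+.008);d=f(284,225,.055);print("hole",h,"dowel",d,"shift mm",(d-h)*1000)
```

```text
hole [ 0.5426342  -0.06316321  0.06882922] dowel [ 0.54273513 -0.06255164  0.055     ] shift mm [  0.10093223   0.61157401 -13.82921618]
```

>>> {"op": "apply_moves", "data": {"commands": [0.1,0.6,0,0,0,0,0.1,0.6,-2,0,0,0,0.1,0.6,-4,0,0,0,0.1,0.6,-5.5,0,0,0,0.1,0.6,-5.5,0,0,0]}}

```text
time: 8.93
position: [0.5472, -0.1361, 0.0715]
ee_rot: [-180.0, -0.0, 93.3]
wrist_force: [-0.7, 0.1, -3.8]
opening: 0.276
grip_force: 60.0
```

>>> {"op": "apply_moves", "data": {"commands": [0,0,-0.5,0,0,0,0,0,-0.9,0,0,0,0,0,-1.2,0,0,0,0,0,-1.2,0,0,0]}}

```text
time: 9.43
position: [0.5474, -0.1361, 0.0706]
ee_rot: [-180.0, -0.0, 93.3]
wrist_force: [0.1, 0.4, -4.0]
opening: 0.276
grip_force: 60.0
```

>>> {"op": "apply_moves", "data": {"commands": [0,0,-0.5,0,0,0,0,0,-1,0,0,0,0,0,-1.2,0,0,0]}}

```text
time: 9.8
position: [0.5474, -0.1361, 0.0693]
ee_rot: [-180.0, -0.0, 93.3]
wrist_force: [0.6, -0.7, -4.1]
opening: 0.277
grip_force: 60.0
```

>>> {"op": "apply_moves", "data": {"commands": [0,0,-0.4,0,0,0,0,0,-0.8,0,0,0,0,0,-1,0,0,0]}}

```text
time: 10.18
position: [0.5474, -0.1361, 0.0684]
ee_rot: [-180.0, -0.0, 93.3]
wrist_force: [0.4, 0.4, -3.5]
opening: 0.275
grip_force: 60.0
```

No contact force 3 mm below dowel-top height, so the dowels are entering. Continuing gently.

>>> {"op": "apply_moves", "data": {"commands": [0,0,-0.5,0,0,0,0,0,-1,0,0,0,0,0,-1.5,0,0,0,0,0,-1.5,0,0,0]}}

```text
time: 10.68
position: [0.5474, -0.1361, 0.0668]
ee_rot: [-180.0, -0.0, 93.3]
wrist_force: [-0.3, 0.8, -3.4]
opening: 0.275
grip_force: 60.0
```

>>> {"op": "apply_moves", "data": {"commands": [0,0,-0.5,0,0,0,0,0,-1,0,0,0,0,0,-1.5,0,0,0,0,0,-1.5,0,0,0]}}

```text
time: 11.18
position: [0.5474, -0.1361, 0.0653]
ee_rot: [-180.0, -0.0, 93.3]
wrist_force: [-0.1, 0.2, -3.6]
opening: 0.275
grip_force: 60.0
```

>>> {"op": "apply_moves", "data": {"commands": [0,0,-0.5,0,0,0,0,0,-1,0,0,0,0,0,-1.5,0,0,0,0,0,-1.5,0,0,0]}}

```text
time: 11.68
position: [0.5474, -0.1361, 0.0638]
ee_rot: [-180.0, -0.0, 93.3]
wrist_force: [-0.1, -0.3, -3.9]
opening: 0.272
grip_force: 60.0
```

>>> {"op": "apply_moves", "data": {"commands": [0,0,-0.5,0,0,0,0,0,-1,0,0,0,0,0,-1.4,0,0,0,0,0,-1.4,0,0,0]}}

```text
time: 12.18
position: [0.5474, -0.1361, 0.0624]
ee_rot: [-180.0, -0.0, 93.3]
wrist_force: [-0.6, -0.1, -3.9]
opening: 0.271
grip_force: 60.0
```

>>> {"op": "apply_moves", "data": {"commands": [0,0,-0.4,0,0,0,0,0,-0.7,0,0,0,0,0,-0.7,0,0,0]}}

```text
time: 12.55
position: [0.5474, -0.1361, 0.0617]
ee_rot: [-180.0, -0.0, 93.3]
wrist_force: [-0.4, 0.5, -4.5]
opening: 0.271
grip_force: 60.0
```

>>> {"op": "apply_moves", "data": {"commands": [0,0,-0.4,0,0,0,0,0,-0.7,0,0,0,0,0,-0.7,0,0,0]}}

```text
time: 12.92
position: [0.5475, -0.1361, 0.0616]
ee_rot: [-180.0, 0.0, 93.3]
wrist_force: [-1.9, 0.1, 2.4]
opening: 0.272
grip_force: 60.7
```

>>> {"op": "apply_moves", "data": {"commands": [0,0,-0.4,0,0,0,0,0,-0.6,0,0,0,0,0,-0.6,0,0,0]}}

```text
time: 13.3
position: [0.5475, -0.1362, 0.0616]
ee_rot: [-180.0, 0.0, 93.3]
wrist_force: [-4.6, 1.3, 6.4]
opening: 0.274
grip_force: 61.5
```

The cover stopped at 0.0616, exactly 45 mm above its bench height, so it is home on the frame. Release and retreat.

>>> {"op": "apply_moves", "data": {"commands": [0,0,0.5,0,0,0,0,0,1,0,0,0,0,0,1,0,0,0,0,0,1,0,0,0,0,0,1,0,0,0], "claw": 100}}

```text
time: 13.92
position: [0.5475, -0.1361, 0.0614]
ee_rot: [180.0, -0.0, 93.3]
wrist_force: [0.4, 0.3, -0.9]
opening: 0.999
grip_force: 0.0
```

>>> {"op": "apply_moves", "data": {"commands": [0,0,5,0,0,0,0,0,25,0,0,0,0,0,60,0,0,0,0,0,110,0,0,0,0,0,130,0,0,0]}}

```text
time: 14.55
position: [0.5501, -0.1362, 0.1965]
ee_rot: [179.6, 0.1, 93.3]
wrist_force: [0.5, -0.4, -0.5]
opening: 0.999
grip_force: 0.0
```

>>> {"op": "apply_moves", "data": {"commands": [0,-20,0,0,0,0,0,-60,0,0,0,0,0,-60,0,0,0,0,0,-60,0,0,0,0]}}

```text
time: 15.05
position: [0.5459, -0.1968, 0.1895]
ee_rot: [-179.8, -0.1, 93.2]
wrist_force: [0.2, -0.1, -0.7]
opening: 0.999
grip_force: 0.0
```

Run:
```python
from h import *
s=manip.get_state();c=cam("wrist");save(c,"w5");print(s["time"],s["position"],s["wrist_force"],s["opening"])
```

```text
15.05 [ 0.54591976 -0.19682611  0.18949246] [ 0.19936693 -0.12327695 -0.70711939] 0.9986977143289756
```

View pics/w5.png

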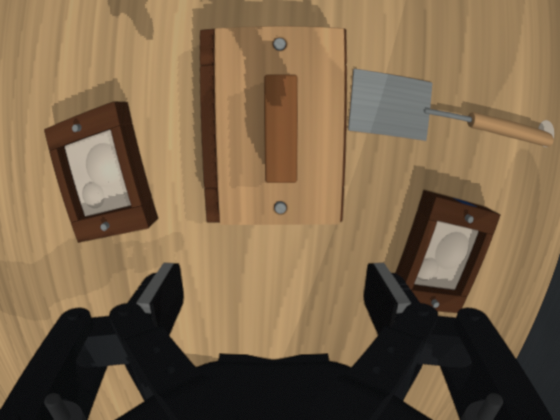

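The cover lies flat on the frame with a dowel in each hole, at (280,44) and (280,208), and the gripper is clear. I'm handing in.

```bash
python3 -c "
from station import manip
print(manip.job_done())"
```

```text
the job is handed in; nothing more can be done
None
```

The cover is flat and home on the mould frame with a dowel in each hole. The gripper has let go and is clear, the bystanders were not touched, and the job was handed in at about 15 s; no verdict came back.

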